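# Hold a spring clip gaping around the edge of a recipe card

## Robot

A 7-joint arm with a two-finger parallel gripper is mounted at the origin on the work surface. World frame = base frame: x ahead of the robot, y to its left, z up, the work surface at z = 0. Lengths are in m, angles in rad, forces in N, time in s.
With the tool pointing down it reaches from about 0.4 to 0.85 m from the base axis. Payload 10.4 kg.
Tool frame: the origin (TCP) lies on the mounting face of the last link; the fingertips stand 182 mm ahead of it and the grasp point (between the pads) lies 164 mm ahead of it; z points along the fingers, y is the line along which they close (so a half turn about z gives the same grasp; the last joint's range is limited). The gripper opens to 87 mm and grips with 3 to 60 N. Pads are 19 mm wide; open, the fingers measure 117 mm over their backs; the gripper's body (75 mm by 190 mm) begins 51 mm behind the grasp point.
Start: joints at [1.198, 0.332, -0.065, 1.46, 0.022, 1.35, -0.088], TCP at [0.214, -0.587, 0.405] pointing down, gripper open.
Joint ranges: [-2.6, 2.6], [-0.5, 2.12], [-1.47, 1.34], [0.16, 2.42], [-1.27, 4.41], [0.06, 2.06], [-2.6, 2.6]. Speed limits (rad/s): [2.22, 2.22, 2.79, 2.79, 3.14, 3.14, 3.14].

## Interface

Orientations are given as a rotation vector (axis times angle).
In Python, from station import manip gives the robot as it stands.
- The arm moves only by the tool jog_arm, never from a script. Its argument "targets" is a list of rows, each a list of 2 entries, a list of its own where there are three numbers: the shift along the tool's x, y, z in cm, then the turn, a rotation vector about the tool's x, y, z in rad. A call has 1 to 12 rows; each row is the pose to reach, as a shift and turn from the pose commanded when the call began, along the tool's axes at that moment; what a row does not reach only later rows make up. A row lasts 1/8 s, in which the tool goes at most 62.5 mm and 10.7 degrees, less where a joint would pass 70% of its speed; a pose out of reach is approached as far as the arm can. A call with a gripper value outside its range is refused whole. "grip" is the opening in per cent of the stroke, from 0 (shut) to 100 (fully open), set as the call begins (left out, the last holds). The fingers move at their own pace and stop on an object; "grip_force" is the grip in N (left out, the last holds). Time passes only in rows, so rows that repeat a pose let the fingers close. It gives the time, the measured TCP pose, the force, the opening and the grip force at its end, in the units of the state.
- manip.state(): the state, without advancing time (a new reading comes with each control period).
- manip.camera(name): name is "scene" or "top" or "wrist"; returns a dict with "img" (420x560x3 uint8, red, green, blue), "camera_matrix" (3x3 intrinsics, pixels), "world_from_camera" (4x4, takes a point from camera to world coordinates); the wrist camera has in their place "T_tool_cam" (4x4, takes a point from camera to tool coordinates, whose origin is the TCP and whose axes are the flange's). Camera axes: x right, y down, z forward; pixel columns grow to the right and rows downward; lengths in m; the calibration is good to about 2 mm. A picture is of the moment at which its call begins: read the wrist's pose just before it. There is no depth.
- manip.finish_job(): hands the job in; it is judged then, once.
The state is a dict: "clock": time; "qpos": joint angles; "joint_vel": joint speeds; "tau": joint torques, N m; "eef_pos": TCP position; "tool_rot": TCP orientation; "contact_force": force on the tool from outside, world axes, zero at the start; "moment": the same for the moment, N m; "grip_width": opening from 0.0 (shut) to 1.0 (fully open); "gripper_force": force on a finger pad.
Only numpy, scipy, OpenCV 4.12 (cv2) and the standard library are available. Lean on these libraries where they do the work, as an engineer would, in place of code of your own. Each camera call takes 0.05 s, during which the arm holds its last target. There are 200 camera calls.

## Task

Lift the black spring clip out of the shallow steel pan and squeeze its handles so that its jaws gape. Bring the gaping jaws around either upright side edge of the recipe card standing in its steel block, so that the edge is well inside, past the lips, with no jaw touching the card. Finish holding the clip there, still squeezed open and still, so that I can slip the order ticket in; do not let it bite the card, and leave the card, the pan and the other things where they stand.

Things in the scene. Friction and masses are not known exactly. Their poses are not given: they have to be found in the camera images.
- clip_center (a point): Middle of the hinge pin of the black plastic spring clip (a bag clip: two levers and a steel coil spring), 99 mm long, 24 mm wide along the pin, 40 to 65 g. It lies on its side in the pan with the pin upright, so it is 24 mm high there. x points from the pin to the jaws, z along the pin (up as it lies), y across: the direction in which the handles are squeezed.
- clip: The same clip, point and axes. Its handles run back from the pin and flare to rounded tails of radius 5 mm, centred at x = -48, y = +-22.5 mm when shut (55 mm over the tails); squeezed to the stop the tails are at x = -52 mm and about 28 mm over the outside.
- clip_mouth (a point): Point mid-way between the clip's lips, 36 mm ahead of the pin, same axes. The jaws reach 46 mm ahead of the pin and meet only at the lips, 32 to 46 mm ahead of it; behind the lips is an open throat, free for a card's edge from 8 to 32 mm ahead of the pin.
- clip_left (a joint): How far each clip lever is turned about the pin (rad): 0 = shut by the spring, 0.26 = squeezed to the stop; both turn alike. The gap between the lips at clip_mouth is about 72 mm times this (19 mm at the stop). Squeezed at the tails, it starts to open at about 5 N a side and reaches the stop at about 12 N.
- pan: Shallow stainless pan, 265 mm (x) by 325 mm (y) over its flat rim, 40 mm deep, loose, 0.8 kg; inside 246 by 306 mm, floor 3 mm thick. Origin: centre of its underside, z up. The clip and a spoon lie in it; the spoon lies along x at the pan's -y end.
- card_stand: Recipe card, a stiff white sheet 105 mm wide, 3 mm thick, standing upright in a dark steel block 90 mm wide (y), 50 mm deep (x), 16 mm high with two slot cheeks up to 27 mm. The card's top is 154 mm above the counter. Origin: centre of the block's underside; x is square to the card's face, y runs along its width (side edges at y = +-52.5 mm), z up. Loose, 0.6 kg: it slides when pushed.
- spoon: Steel spoon, 170 mm long, lying in the pan; leave it.
- tea_cup: White cup, 90 mm across, 110 mm tall, on the counter beyond the work; leave it.
- syrup_jar: Amber jar with black cap, 76 mm across, 120 mm tall, on the counter beyond the work; leave it.
Mind the look-alikes: they are no part of the job. Of the things that look like the clip, the largest one is meant.

How it is judged:
By the outcome, as a careful person would: the job done as asked, in the order asked, and still so for the second after the job is handed in, while the arm keeps its last pose, push and grip.
It also fails if it takes over 40 s, if anything falls off the work surface, if the arm or the gripper's body presses on something with over 40 N, if the wrist force passes 120 N, or if a joint passes its speed limit or range.

## Working session

There is one attempt and no reset: what is moved stays moved. The work goes in short steps, Python scripts to look and compute and a tool call to move; the robot and the scene stay as the last step left them, time stands still between calls to the robot, and variables do not carry over. Pictures are saved under pics/ and viewed, at most 10 in all, crops included, and the job is handed in when it is done.

Besides the shell and the picture viewer there is one more tool, called after ">>>" in YAML: its name, and indented under it one key for each argument. jog_arm: Moves the arm, as the interface text tells. Its arguments: {"type":"object","properties":{"targets":{"type":"array"},"grip":{"type":"number"},"grip_force":{"type":"number"}},"required":["targets"]}

```bash
mkdir -p pics; cat > h.py <<'E'
import numpy as np, cv2
from scipy.spatial.transform import Rotation as R
from station import manip
def cast(c,px,z,T=None):
    K=np.array(c["camera_matrix"]);T=np.array(c["world_from_camera"]) if T is None else T
    px=np.atleast_2d(np.array(px,float))
    d=np.c_[px,np.ones(len(px))]@np.linalg.inv(K).T@T[:3,:3].T
    o=T[:3,3]; return o+d*((z-o[2])/d[:,2])[:,None]
def save(n,img): cv2.imwrite(f"pics/{n}.png",cv2.cvtColor(np.ascontiguousarray(img),cv2.COLOR_RGB2BGR))
def wristT(c,s):
    T=np.eye(4);T[:3,:3]=R.from_rotvec(s["tool_rot"]).as_matrix();T[:3,3]=s["eef_pos"];return T@np.array(c["T_tool_cam"])
E
python3 - <<'E'
from h import *
s=manip.state();print(s)
a=manip.camera("top");b=manip.camera("scene")
np.save("top.npy",a["img"])
import pickle;pickle.dump((a,b),open("c0.pkl","wb"))
save("top0",a["img"]);save("scene0",b["img"])
print(a["world_from_camera"],a["camera_matrix"],b["world_from_camera"])
E
```

```text
{'clock': 0.0, 'qpos': array([ 1.19840018,  0.33286119, -0.06470916,  1.46095001,  0.02164288,
        1.34988904, -0.08852519]), 'joint_vel': array([ 2.07678187e-03,  2.89154933e-04, -1.72589989e-03, -1.18771463e-03,
       -1.17823420e-04, -7.10643382e-05, -2.41690099e-04]), 'tau': array([ 2.17898509e-03, -6.23256469e+01,  2.60971847e-02, -3.89903784e+01,
       -6.13415474e-02,  3.97325575e-02,  1.51015265e-04]), 'eef_pos': array([ 0.21415031, -0.58702743,  0.40395632]), 'tool_rot': array([-3.09231510e+00, -5.46445350e-01,  5.45979887e-04]), 'contact_force': array([-0.65694199, -0.04825808,  0.3034347 ]), 'moment': array([ 0.02620184, -0.00506935, -0.00871907]), 'gripper_force': 0.0, 'grip_width': 0.9966591827481638}
[[-0.02063025 -0.99124458  0.13041696  0.36277097]
 [-0.9997777   0.01988595 -0.00700693 -0.06361755]
 [ 0.00435211 -0.13053253 -0.99143448  1.3805899 ]
 [ 0.          0.          0.          1.        ]] [[501.60333948   0.         275.12593319]
 [  0.         501.60333948 207.22229251]
 [  0.           0.           1.        ]] [[-0.79613196  0.48552196 -0.36116802  0.86023299]
 [ 0.60507139  0.63092508 -0.48561523  0.3721619 ]
 [-0.0079069  -0.60514624 -0.79607507  0.7833774 ]
 [ 0.          0.          0.          1.        ]]
```

View pics/top0.png

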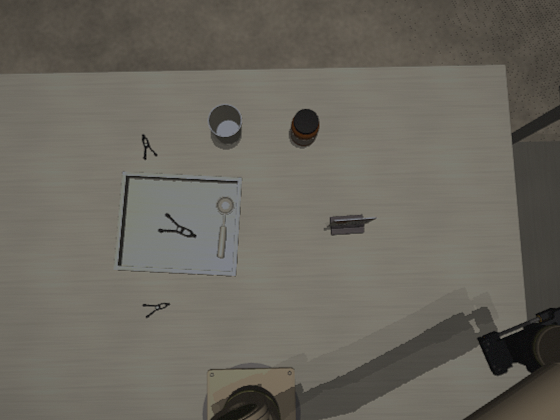

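View pics/scene0.png

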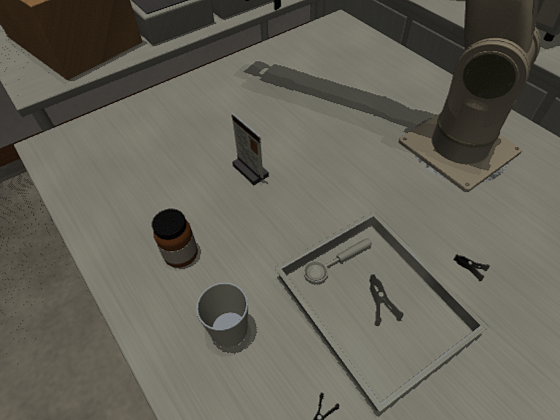

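The top view shows three clip look-alikes: (180,228) in the pan, which is the largest, (148,147) and (156,308), both smaller and outside the pan. I choose the one in the pan. Its tails are at about (165,215) and (158,233), and its jaws are at about (196,236). The card is at about (350,222).

```bash
python3 - <<'E'
from h import *
import pickle
a,b=pickle.load(open("c0.pkl","rb"))
g=cv2.cvtColor(a["img"],cv2.COLOR_RGB2GRAY)
m=(g<70).astype(np.uint8)
for name,(x0,x1,y0,y1) in dict(pan=(135,212,190,262),o1=(138,162,128,165),o2=(138,175,295,322)).items():
    mm=np.zeros_like(m);mm[y0:y1,x0:x1]=m[y0:y1,x0:x1]
    n,l,st,ce=cv2.connectedComponentsWithStats(mm)
    i=1+np.argmax(st[1:,4]);ys,xs=np.nonzero(l==i)
    P=cast(a,np.c_[xs,ys],0.015)[:,:2]
    r=cv2.minAreaRect((P*1000).astype(np.float32));print(name,st[i],r)
    if name=="pan":
        mu,ev=cv2.PCACompute((P*1000).astype(np.float32),mean=None)
        print(mu,ev); h=cv2.convexHull((P*1000).astype(np.float32))[:,0];print(h.round())
t=cv2.resize(a["img"][195:260,140:220],None,fx=5,fy=5,interpolation=cv2.INTER_CUBIC)
t2=cv2.resize(a["img"][195:250,310:390],None,fx=5,fy=5,interpolation=cv2.INTER_CUBIC)
u=cv2.resize(b["img"][105:195,220:280],None,fx=5,fy=5)[:,:]
H=np.zeros((600,700,3),np.uint8);H[:325,:400]=t;H[325:600,:400]=t2;H[:450,400:]=u
save("crop0",np.clip(H*1.8,0,255).astype(np.uint8))
s=manip.state();print(R.from_rotvec(s["tool_rot"]).as_matrix().round(3))
print(cast(a,[[350,222],[327,229],[375,219]],0.1))
E
```

```text
pan [158 213  38  25 164] ((481.9037170410156, 200.2093048095703), (102.86836242675781, 52.03656768798828), 53.148990631103516)
[[489.0066  194.73454]] [[ 0.38950068  0.92102623]
 [ 0.92102623 -0.38950068]]
[[532. 226.]
 [530. 229.]
 [486. 247.]
 [481. 242.]
 [468. 171.]
 [465. 149.]
 [468. 147.]
 [470. 147.]
 [479. 155.]
 [484. 160.]
 [530. 220.]]
o1 [142 134  15  26  96] ((717.8775024414062, 287.05511474609375), (71.12287902832031, 35.44322204589844), 30.505306243896484)
o2 [143 303  27  15  80] ((272.2827453613281, 250.21060180664062), (34.689613342285156, 69.50565338134766), 1.9403228759765625)
[[ 0.939  0.343 -0.   ]
 [ 0.343 -0.939  0.001]
 [-0.    -0.001 -1.   ]]
[[ 0.48911945 -0.2640269   0.1       ]
 [ 0.47230467 -0.20436088  0.1       ]
 [ 0.49556171 -0.32860093  0.1       ]]
```

View pics/crop0.png

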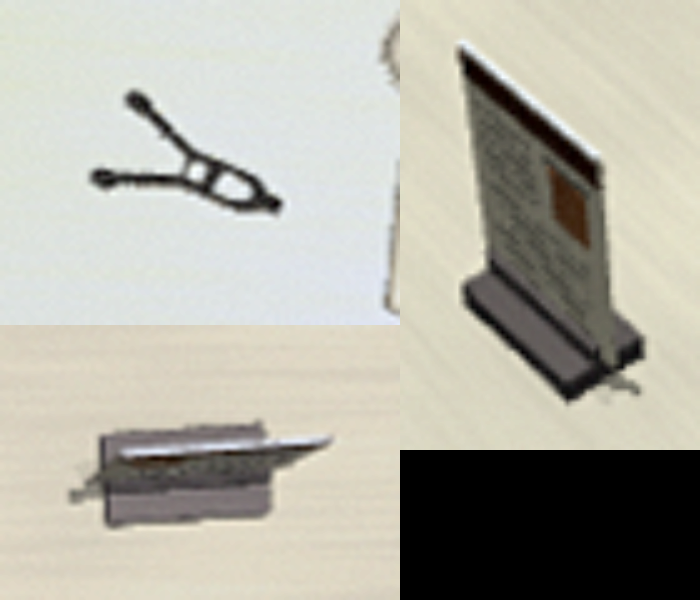

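The close crop confirms the pan clip: about 103 mm long, against about 70 mm for the others. Its tails are at px (167.4,215) and (160.4,230.6), and its jaw tip is at (195.6,236.2). The card's top edge runs from (333.5,221) to (376.5,218).

```bash
python3 - <<'E'
from h import *
import pickle
a,b=pickle.load(open("c0.pkl","rb"))
P=cast(a,[[167.4,215],[160.4,230.6],[195.6,236.2],[181.7,231]],0.025)*1000
print(P.round(1)); t=P[:2].mean(0);print("tails",t,np.linalg.norm(P[0]-P[1]),"len",np.linalg.norm(P[2]-t))
d=P[2]-t;print("dir",np.degrees(np.arctan2(d[1],d[0])), "pin", t+d/np.linalg.norm(d)*48)
Q=cast(a,[[333.5,221],[376.5,218]],0.154)*1000;print(Q.round(1),np.linalg.norm(Q[0]-Q[1]))
# scene-crop top edge
Q=cast(b,[[220+460/5,105+45/5],[220+603/5,105+162/5]],0.154)*1000;print(Q.round(1),np.linalg.norm(Q[0]-Q[1]))
# block outline
print((cast(a,[[331,195+(435-325)/5],[364,195+(515-325)/5],[331.4,195+(522-325)/5]],0.016)*1000).round(1))
s=manip.state();T=R.from_rotvec(s["tool_rot"]).as_matrix()
c=np.array(s["eef_pos"]);g=np.append(t[:2]/1000,0.35)
print("shift cm",T.T@(g-c)*100)
for w in (0,180):
    ang=np.arctan2(d[1],d[0])+np.radians(w)
    x=np.array([np.cos(ang),np.sin(ang),0]);z=np.array([0,0,-1.]);G=np.c_[x,np.cross(z,x),z]
    print(w,R.from_matrix(T.T@G).as_rotvec())
E
```

```text
[[525.6 220.   25. ]
 [483.5 238.6  25. ]
 [466.4 143.4  25. ]
 [481.3 181.   25. ]]
tails [504.58010443 229.26348494  25.        ] 46.06089256538549 len 93.98349001276874
dir -113.96607004143848 pin [485.0827166  185.40174913  25.        ]
[[ 487.1 -215.1  154. ]
 [ 492.4 -321.2  154. ]] 106.28299285920784
[[ 352.9 -199.6  154. ]
 [ 353.3 -100.4  154. ]] 99.20989129293952
[[ 512.2 -225.7   16. ]
 [ 466.5 -314.2   16. ]
 [ 464.5 -225.1   16. ]]
shift cm [ 55.26213929 -66.72475629   5.48457972]
0 [-5.40281956e-04  1.50199143e-03  2.33892844e+00]
180 [-1.21463422e-03 -4.36916576e-04 -8.02663732e-01]
```

>>> jog_arm:
  targets:
    - [[38.4,-21.8,0],[0,0,0]]
    - [[38.4,-21.8,0],[0,0,0]]
    - [[38.4,-21.8,0],[0,0,0]]
    - [[38.4,-21.8,0],[0,0,0]]
    - [[38.4,-21.8,0],[0,0,0]]
    - [[38.4,-21.8,0],[0,0,0]]
    - [[38.4,-21.8,0],[0,0,0]]
    - [[55.3,-66.7,2],[0,0,-0.8]]
    - [[55.3,-66.7,2],[0,0,-0.8]]
    - [[55.3,-66.7,2],[0,0,-0.8]]
    - [[55.3,-66.7,2],[0,0,-0.8]]
    - [[55.3,-66.7,2],[0,0,-0.8]]
  grip: 100
  grip_force: 6

```text
clock: 1.6
eef_pos: [0.502, 0.0602, 0.3917]
tool_rot: [2.633, 1.712, -0.0]
contact_force: [1.4, -0.6, -0.1]
grip_width: 0.998
gripper_force: 0.0
```

>>> jog_arm:
  targets:
    - [[15.5,-6.6,0],[0,0,0]]
    - [[15.5,-6.6,3],[0,0,0]]
    - [[15.5,-6.6,6],[0,0,0]]
    - [[15.5,-6.6,6],[0,0,0]]
    - [[15.5,-6.6,6],[0,0,0]]
    - [[15.5,-6.6,6],[0,0,0]]

```text
clock: 2.35
eef_pos: [0.5063, 0.2255, 0.3327]
tool_rot: [2.637, 1.705, 0.002]
contact_force: [0.2, -0.2, 1.1]
grip_width: 1.003
gripper_force: 0.0
```

```bash
python3 - <<'E'
from h import *
import pickle
s=manip.state();w=manip.camera("wrist");a=manip.camera("top");b=manip.camera("scene");pickle.dump((s,w,a,b),open("c1.pkl","wb"))
print(s["eef_pos"],R.from_rotvec(s["tool_rot"]).as_matrix().round(3))
print(w["T_tool_cam"],w["camera_matrix"][0])
save("w1",np.clip(w["img"]*1.6,0,255).astype(np.uint8))
Q=cast(b,[[232,114],[260.6,137.4]],0.154)*1000;print(Q.round(1),np.linalg.norm(Q[0]-Q[1]))
E
```

```text
[0.50626946 0.22550477 0.33272616] [[ 0.411  0.912  0.002]
 [ 0.912 -0.411 -0.   ]
 [ 0.     0.002 -1.   ]]
[[-9.12562241e-05 -9.58841187e-01 -2.83942899e-01  7.73544798e-02]
 [ 9.99999924e-01 -1.95145479e-04  3.37593600e-04 -5.37875304e-05]
 [-3.79108821e-04 -2.83942846e-01  9.58841132e-01  1.97628494e-02]
 [ 0.00000000e+00  0.00000000e+00  0.00000000e+00  1.00000000e+00]] [375.43707544   0.         279.65920189]
[[ 499.4 -313.2  154. ]
 [ 492.5 -208.1  154. ]] 105.37946904005527
```

View pics/w1.png

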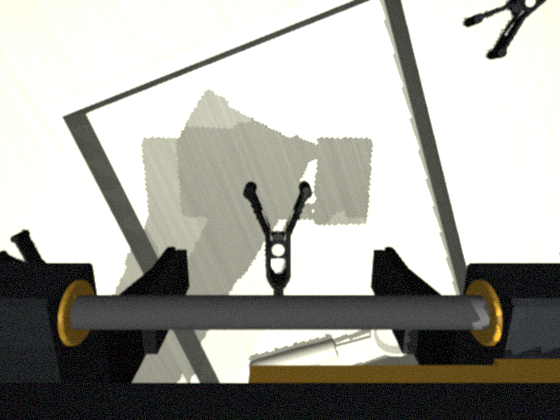

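The wrist view shows the clip lined up with the fingers: tails at (250,188) and (306,188), jaws toward (278,290).

```bash
python3 - <<'E'
from h import *
import pickle
s,w,a,b=pickle.load(open("c1.pkl","rb"))
g=cv2.cvtColor(w["img"],cv2.COLOR_RGB2GRAY)
T=wristT(w,s)
P=cast(w,[[250.5,188],[305.5,188],[278,290]],0.027,T)*1000
print(P.round(1),np.linalg.norm(P[0]-P[1]))
Rt=R.from_rotvec(s["tool_rot"]).as_matrix()
print(((P/1000-s["eef_pos"])@Rt*100).round(2))
E
```

```text
[[489.5 242.4  27. ]
 [528.7 224.7  27. ]
 [472.4 152.4  27. ]] 43.038782122390046
[[ 0.84 -2.28 30.57]
 [ 0.83  2.03 30.58]
 [-8.07 -0.14 30.57]]
```

>>> jog_arm:
  targets:
    - [[0.8,-0.1,5],[0,0,0]]
    - [[0.8,-0.1,10],[0,0,0]]
    - [[0.8,-0.1,10],[0,0,0]]
    - [[0.8,-0.1,10],[0,0,0]]

```text
clock: 3.0
eef_pos: [0.5087, 0.2347, 0.2339]
tool_rot: [2.637, 1.707, 0.003]
contact_force: [-0.3, 0.1, 1.2]
grip_width: 1.0
gripper_force: 0.0
```

```bash
python3 - <<'E'
from h import *
import pickle
s=manip.state();w=manip.camera("wrist");pickle.dump((s,w),open("c2.pkl","wb"))
print(s["eef_pos"])
save("w2",np.clip(w["img"]*1.6,0,255).astype(np.uint8))
# tool (x,y) at grasp point depth -> pixel
K=np.array(w["camera_matrix"]);Ti=np.linalg.inv(np.array(w["T_tool_cam"]))
zt=s["eef_pos"][2]
for p in ([0,-.0225,zt-.027],[0,.0225,zt-.027],[0,0,.164]):
    q=K@(Ti@np.append(p,1))[:3];print(p,(q[:2]/q[2]).round(1))
E
```

```text
[0.50865631 0.23467345 0.23387509]
[0, -0.0225, np.float64(0.2068750897940119)] [237.7 246.4]
[0, 0.0225, np.float64(0.2068750897940119)] [321.6 246.4]
[0, 0, 0.164] [279.7 285. ]
```

View pics/w2.png

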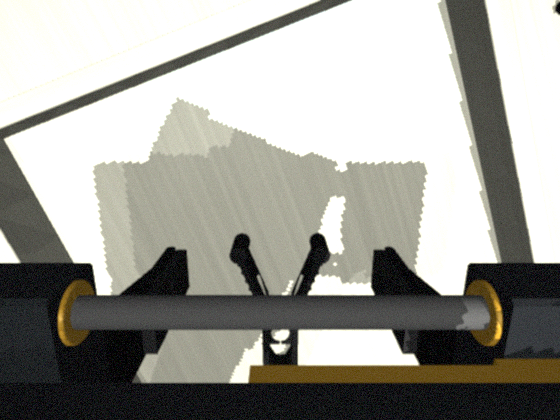

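The wrist view shows the tails centred at (240,242) and (319,242), evenly between the fingers. I'll go 3 mm further back, then descend.

>>> jog_arm:
  targets:
    - [[0.3,0,2],[0,0,0]]
    - [[0.3,0,4],[0,0,0]]
    - [[0.3,0,4.4],[0,0,0]]
    - [[0.3,0,4.4],[0,0,0]]

```text
clock: 3.55
eef_pos: [0.509, 0.2373, 0.1874]
tool_rot: [-2.636, -1.708, 0.001]
contact_force: [0.3, -0.8, 0.2]
grip_width: 1.001
gripper_force: 0.0
```

>>> jog_arm:
  targets:
    - [[0,0,0],[0,0,0]]
    - [[0,0,0],[0,0,0]]
    - [[0,0,0],[0,0,0]]
    - [[0,0,0],[0,0,0]]
    - [[0,0,0],[0,0,0]]
    - [[0,0,0],[0,0,0]]
    - [[0,0,0],[0,0,0]]
    - [[0,0,0],[0,0,0]]
  grip: 0
  grip_force: 6

```text
clock: 4.55
eef_pos: [0.5092, 0.2373, 0.1879]
tool_rot: [2.636, 1.708, 0.0]
contact_force: [0.8, 1.0, 2.4]
grip_width: 0.59
gripper_force: 6.0
```

>>> jog_arm:
  targets:
    - [[0,0,-1],[0,0,0]]
    - [[0,0,-3],[0,0,0]]
    - [[0,0,-5],[0,0,0]]
    - [[0,0,-7.5],[0,0,0]]
    - [[0,0,-10],[0,0,0]]
    - [[0,0,-10],[0,0,0]]

```text
clock: 5.3
eef_pos: [0.5097, 0.2378, 0.2909]
tool_rot: [2.636, 1.708, 0.007]
contact_force: [-0.6, -0.6, -1.0]
grip_width: 0.583
gripper_force: 6.0
```

>>> jog_arm:
  targets:
    - [[0,0,0],[0,0,0]]
    - [[0,0,0],[0,0,0]]
    - [[0,0,0],[0,0,0]]
    - [[0,0,0],[0,0,0]]
  grip_force: 20

```text
clock: 5.8
eef_pos: [0.5091, 0.2372, 0.2875]
tool_rot: [-2.636, -1.708, 0.001]
contact_force: [0.8, -0.1, -0.7]
grip_width: 0.314
gripper_force: 20.0
```

```bash
python3 - <<'E'
from h import *
import pickle
s=manip.state();w=manip.camera("wrist");b=manip.camera("scene");a=manip.camera("top");pickle.dump((s,w,a,b),open("c3.pkl","wb"))
print(s["eef_pos"],s["grip_width"],s["gripper_force"],s["contact_force"])
H=np.zeros((600,800,3),np.uint8)
H[:420,:560]=np.clip(w["img"]*1.6,0,255)
H[420:600,:240]=np.clip(cv2.resize(a["img"][200:260,140:220],(240,180))*1.6,0,255)
H[420:600,240:480]=np.clip(cv2.resize(b["img"][170:350,300:540],(240,180))*1.6,0,255)
save("w3",H)
E
```

```text
[0.50909718 0.23720656 0.28745184] 0.31382218299311004 20.01494556039688 [ 0.7857479  -0.05306996 -0.70137779]
```

View pics/w3.png

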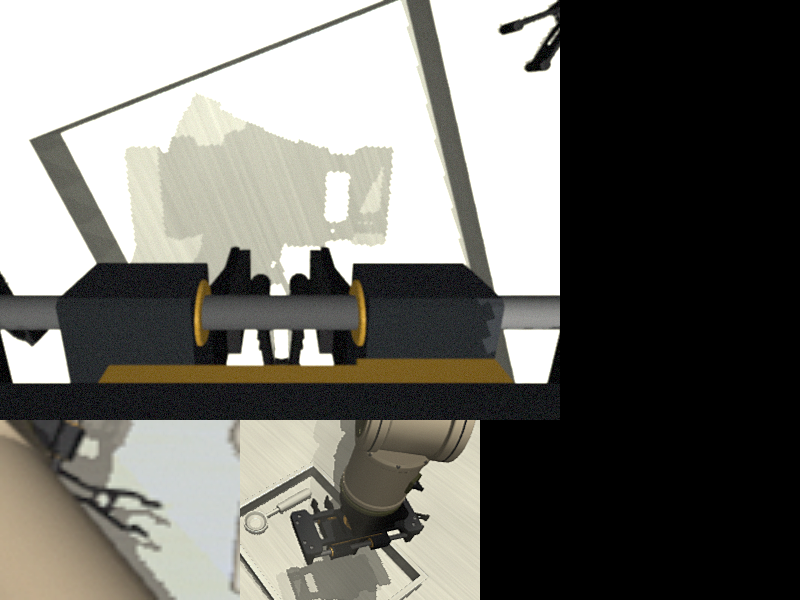

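The gripper opened to 27.3 mm, so the clip is squeezed to its stop. It is lifted and centred in the pads, with its tails at (264,281) and (298,281). Next I move it to a stand-off in front of the card's +y edge.

>>> jog_arm:
  targets:
    - [[-2,0.7,0],[0,0,-0.04]]
    - [[-6,2.1,0],[0,0,-0.1]]
    - [[-10.5,3.7,0],[0,0,-0.17]]
    - [[-15,5.3,0],[0,0,-0.24]]
    - [[-19.5,6.8,0],[0,0,-0.31]]
    - [[-24,8.4,0],[0,0,-0.38]]
    - [[-28,9.8,0],[0,0,-0.44]]
    - [[-30,10.5,0],[0,0,-0.478]]
    - [[-30.6,10.75,0],[0,0,-0.478]]
    - [[-30.6,10.75,0],[0,0,-0.478]]
    - [[-30.6,10.75,0],[0,0,-0.478]]

```text
clock: 7.32
eef_pos: [0.4824, -0.0847, 0.2879]
tool_rot: [-2.156, -2.285, -0.001]
contact_force: [0.5, 0.1, -0.7]
grip_width: 0.317
gripper_force: 20.0
```

```bash
python3 - <<'E'
from h import *
import pickle
s=manip.state();w=manip.camera("wrist");b=manip.camera("scene");a=manip.camera("top");pickle.dump((s,w,a,b),open("c4.pkl","wb"))
print(s["eef_pos"],s["grip_width"],s["gripper_force"],R.from_rotvec(s["tool_rot"]).as_euler("xyz"))
H=np.zeros((600,800,3),np.uint8)
H[:300,:400]=np.clip(cv2.resize(w["img"],(400,300))*1.6,0,255)
H[:300,400:]=np.clip(cv2.resize(a["img"][190:250,300:380],(400,300),interpolation=cv2.INTER_CUBIC)*1.6,0,255)
H[300:,:600]=np.clip(cv2.resize(b["img"][90:210,210:330],(600,600),interpolation=cv2.INTER_CUBIC)[:300]*1.6,0,255)
save("w4",H)
E
```

```text
[ 0.48240456 -0.08468983  0.28785659] 0.31688166715971006 20.0151057713083 [ 3.14141342e+00 -2.75634794e-04  1.62924011e+00]
```

View pics/w4.png

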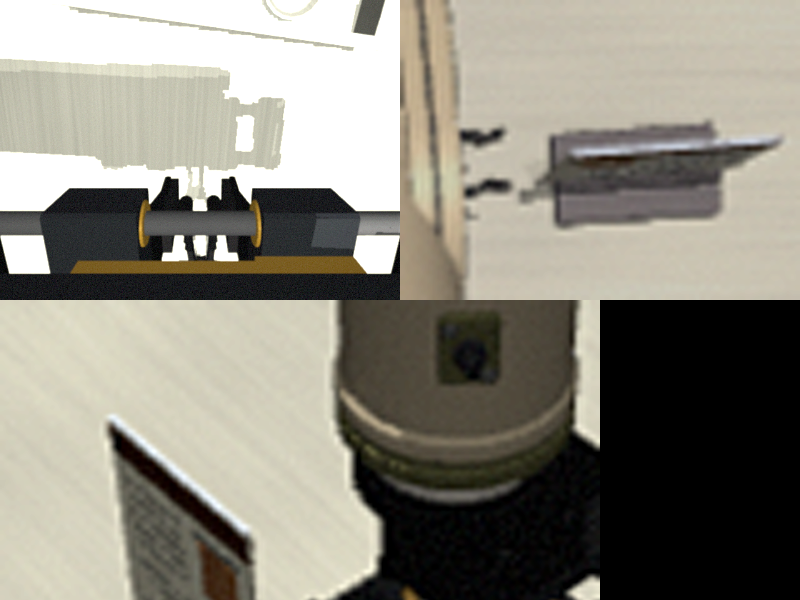

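The top crop shows both open jaw tips at full-image px (320.6,216.8) and (322,227.2). The card's top edge runs from (334,220.4) to (376,218).

```bash
python3 - <<'E'
from h import *
import pickle
s,w,a,b=pickle.load(open("c4.pkl","rb"))
g=cv2.cvtColor(a["img"],cv2.COLOR_RGB2GRAY)
# dark jaws columns
for c in range(314,324): print(c,[int(v) for v in g[212:232,c]])
# card: top-strip bright centroid, and underside
for c in range(334,378,4): print(c,[int(v) for v in g[214:226,c]])
J=cast(a,[[320.6,216.8],[322,227.2]],.125)*1000
C=cast(a,[[334,220.4],[376,218]],.154)*1000
Rt=R.from_rotvec(s["tool_rot"]).as_matrix();e=np.array(s["eef_pos"])
for P in (J,C): print(P.round(1),np.linalg.norm(P[0]-P[1]).round(1),((P/1000-e)@Rt*1000).round(1))
# scene view: card edge at z .154, near corner crop (250,530) far (110,418)
S=cast(b,[[210+250/5,90+(530-300)/5],[210+110/5,90+(418-300)/5]],.154)*1000
print(S.round(1),np.linalg.norm(S[0]-S[1]),((S/1000-e)@Rt*1000).round(1))
E
```

```text
314 [120, 119, 121, 108, 40, 26, 59, 107, 117, 121, 122, 121, 122, 123, 112, 55, 23, 73, 125, 124]
315 [120, 119, 120, 109, 48, 30, 29, 83, 124, 120, 120, 121, 120, 121, 103, 55, 50, 97, 122, 121]
316 [120, 119, 120, 116, 84, 29, 41, 94, 123, 121, 121, 121, 121, 114, 66, 29, 71, 121, 120, 122]
317 [121, 118, 120, 118, 95, 31, 58, 113, 121, 119, 121, 122, 119, 102, 22, 37, 86, 125, 121, 120]
318 [121, 118, 119, 107, 44, 32, 76, 127, 122, 119, 120, 121, 118, 96, 23, 31, 81, 123, 120, 120]
319 [119, 118, 118, 96, 17, 39, 92, 126, 119, 119, 120, 120, 121, 111, 26, 23, 72, 123, 120, 122]
320 [120, 118, 115, 89, 55, 87, 110, 124, 120, 119, 120, 120, 121, 111, 35, 31, 72, 124, 120, 120]
321 [120, 118, 120, 113, 103, 124, 120, 122, 119, 120, 120, 121, 121, 112, 56, 45, 83, 123, 119, 121]
322 [119, 118, 117, 119, 120, 120, 121, 120, 119, 119, 119, 119, 120, 118, 99, 88, 109, 121, 119, 122]
323 [120, 118, 117, 117, 119, 119, 120, 120, 119, 119, 120, 120, 119, 120, 121, 118, 106, 107, 111, 121]
334 [117, 113, 86, 68, 66, 78, 90, 49, 34, 49, 52, 51]
338 [117, 110, 73, 69, 66, 92, 124, 43, 29, 36
[... 151 characters left out ...]
6, 65, 40, 51, 52, 47, 44]
354 [110, 73, 64, 66, 94, 123, 38, 47, 48, 49, 35, 48]
358 [109, 59, 63, 77, 105, 100, 26, 46, 47, 49, 41, 42]
362 [99, 89, 73, 79, 103, 69, 30, 42, 47, 51, 48, 39]
366 [120, 122, 120, 127, 119, 42, 41, 45, 50, 87, 125, 123]
370 [121, 122, 122, 128, 120, 28, 58, 88, 128, 124, 123, 122]
374 [121, 121, 124, 122, 83, 74, 127, 124, 123, 121, 122, 121]
[[ 501.3 -186.5  125. ]
 [ 475.  -189.2  125. ]] 26.5 [[-102.8   12.9  162.8]
 [-103.9  -13.6  162.8]]
[[ 488.5 -216.4  154. ]
 [ 492.4 -320.   154. ]] 103.7 [[-131.8   -1.6  133.8]
 [-235.5   -3.8  133.8]]
[[ 490.9 -212.5  154. ]
 [ 498.6 -314.4  154. ]] 102.15156402791868 [[-128.2    1.   133.8]
 [-230.3    2.8  133.8]]
```

>>> jog_arm:
  targets:
    - [[-0.8,0,0],[0,0,0]]
    - [[-1.6,0,0],[0,0,0]]
    - [[-2.4,0,0],[0,0,0]]
    - [[-2.6,0,0],[0,0,0]]
    - [[-2.6,0,0],[0,0,0]]

```text
clock: 8.1
eef_pos: [0.4837, -0.1121, 0.2878]
tool_rot: [-2.158, -2.283, -0.0]
contact_force: [-0.1, 0.3, -0.5]
grip_width: 0.318
gripper_force: 20.0
```

```bash
python3 - <<'E'
from h import *
import pickle
s=manip.state();b=manip.camera("scene");a=manip.camera("top");pickle.dump((s,a,b),open("c5.pkl","wb"))
print(s["eef_pos"],s["grip_width"],s["contact_force"])
H=np.zeros((600,800,3),np.uint8)
H[:400,:]=np.clip(cv2.resize(a["img"][205:235,320:380],(800,400),interpolation=cv2.INTER_CUBIC)*1.6,0,255)
H[400:,:400]=np.clip(cv2.resize(b["img"][100:150,220:320],(400,200))*1.6,0,255)
save("w5",H)
E
```

```text
[ 0.48369611 -0.11208307  0.28778598] 0.3180309988427203 [-0.09803521  0.31478568 -0.54688464]
```

View pics/w5.png

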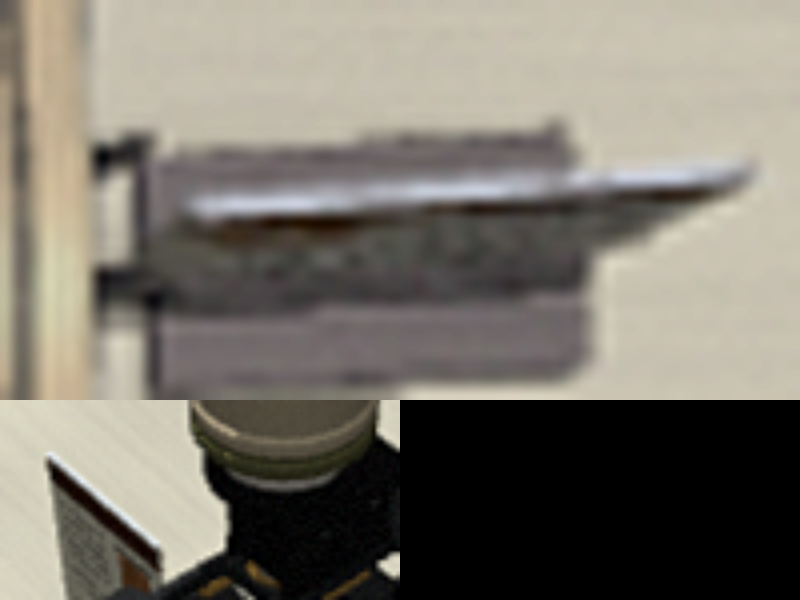

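The jaw tips at crop (145,150) and (150,275) straddle the card edge at (188,210), about 4 mm ahead. I'll shift 1 mm toward -x and advance 30 mm.

>>> jog_arm:
  targets:
    - [[0,-0.12,0],[0,0,0]]
    - [[-0.5,-0.12,0],[0,0,0]]
    - [[-1.0,-0.12,0],[0,0,0]]
    - [[-1.5,-0.12,0],[0,0,0]]
    - [[-2.0,-0.12,0],[0,0,0]]
    - [[-2.5,-0.12,0],[0,0,0]]
    - [[-3.0,-0.12,0],[0,0,0]]
    - [[-3.0,-0.12,0],[0,0,0]]
    - [[-3.0,-0.12,0],[0,0,0]]
    - [[-3.0,-0.12,0],[0,0,0]]

```text
clock: 9.45
eef_pos: [0.4842, -0.1417, 0.2878]
tool_rot: [2.157, 2.284, 0.0]
contact_force: [0.3, 0.4, -1.1]
grip_width: 0.315
gripper_force: 20.0
```

```bash
python3 - <<'E'
from h import *
import pickle
s=manip.state();w=manip.camera("wrist");b=manip.camera("scene");a=manip.camera("top");pickle.dump((s,w,a,b),open("c6.pkl","wb"))
print(s["eef_pos"],s["grip_width"],s["contact_force"],s["gripper_force"])
H=np.zeros((600,800,3),np.uint8)
H[:300,:600]=np.clip(cv2.resize(a["img"][205:235,320:380],(600,300),interpolation=cv2.INTER_CUBIC)*1.6,0,255)
H[300:,:400]=np.clip(cv2.resize(b["img"][90:180,210:330],(400,300),interpolation=cv2.INTER_CUBIC)*1.6,0,255)
H[300:,400:]=np.clip(cv2.resize(w["img"][230:380,180:380],(400,300))*1.6,0,255)
save("w6",H)
E
```

```text
[ 0.48423865 -0.14174047  0.28782825] 0.31481251289909085 [ 0.33610004  0.39772395 -1.05607081] 20.01517279903055
```

View pics/w6.png

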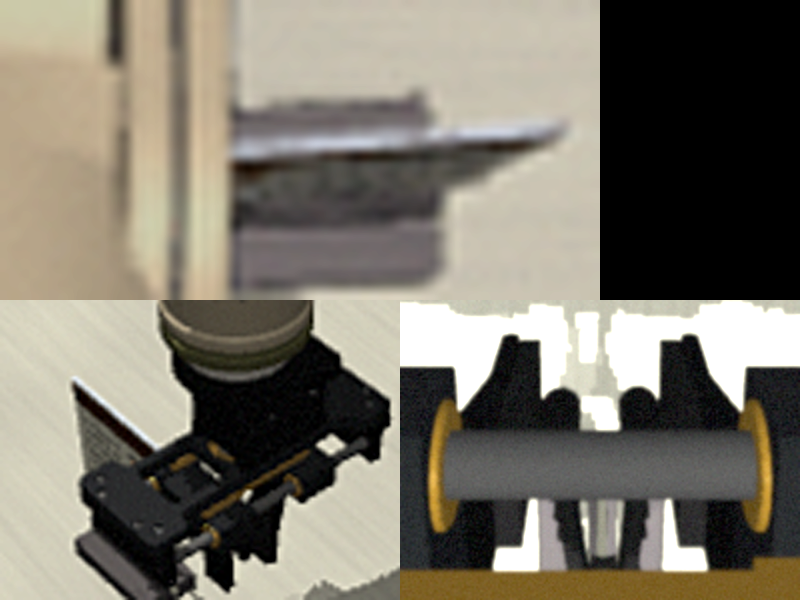

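The top view shows the card unmoved, with its far end still at (376.5,217.7). The wrist view shows its edge centred between the levers, and there is no contact force. The clip is still at its stop, so I'm handing in.

```bash
python3 -c "
from station import manip
print(manip.finish_job())"
```

```text
the job is handed in; nothing more can be done
None
```

The job is handed in: the clip is held squeezed to its stop around the card's +y edge, which I estimate is about 20 mm ahead of the pin (±4 mm), inside the 8–32 mm throat. There was no sign of contact, and the card had not moved in the last top view. The gripper hid the jaws at the end, so the depth comes from the measured moves, not a direct view.

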